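# Set the fan to service and draw out the fuel cell's air filter tray with the pull hook

## Robot

A 6-joint arm with a two-finger parallel gripper is mounted at the origin on the work surface. World frame = base frame: x ahead of the robot, y to its left, z up, the work surface at z = 0. Lengths are in m, angles in degrees, forces in N, time in s.
With the tool pointing down it reaches from about 0.425 to 1.125 m from the base axis. Payload 14.9 kg.
Tool frame: the origin (TCP) lies on the front face of the gripper's body, between the roots of the fingers; the fingertips stand 78 mm ahead of it and the grasp point (between the pads) lies 60 mm ahead of it; z points along the fingers, y is the line along which they close (so a half turn about z gives the same grasp; the last joint's range is limited). The gripper opens to 91 mm and grips with 3 to 60 N. Pads are 32 mm wide; open, the fingers measure 118 mm over their backs; the gripper's body (76 mm by 178 mm) begins 60 mm behind the grasp point.
Start: joints at [-74.101, 21.709, 99.362, -0, 58.929, -1.908], TCP at [0.214, -0.666, 0.292] pointing down, gripper open.
Joint ranges: [-158.91, 158.91], [-42.39, 125.64], [0.06, 152.35], [-60.88, 240.88], [17.5, 164.5], [-176.32, 176.32]. Speed limits (degrees/s): [108.29, 108.29, 136.94, 180, 180, 180].

## Interface

Orientations are given as [roll, pitch, yaw] about the fixed x, y, z axes, in that order (R = Rz(yaw) Ry(pitch) Rx(roll)).
In Python, from bench import ctrl, optics gives the robot as it stands.
- The arm moves only by the tool play_rows, never from a script. Its argument "commands" is a list of rows, each an object of numbers: "dx", "dy", "dz": the shift along the tool's x, y, z in mm; "wx", "wy", "wz": the turn, a rotation vector about the tool's x, y, z in degrees. A call has 1 to 10 rows; each row is the pose to reach, as a shift and turn from the pose commanded when the call began, along the tool's axes at that moment; what a row does not reach only later rows make up. A row lasts 1/12 s, in which the tool goes at most 41.7 mm and 7.16 degrees, less where a joint would pass 70% of its speed; a pose out of reach is approached as far as the arm can. A call with a gripper value outside its range is refused whole. "hand" is the finger opening in mm, from 0 to 91.2, set as the call begins (left out, the last holds). The fingers move at their own pace and stop on an object; "squeeze" is the grip in N (left out, the last holds). Time passes only in rows, so rows that repeat a pose let the fingers close. It gives the time, the measured TCP pose, the force, the opening and the grip force at its end, in the units of the state.
- ctrl.read_state(): the state, without advancing time (a new reading comes with each control period).
- optics.grab_frame(name): name is "scene" or "top"; returns the picture (400x640x3 uint8, blue, green, red); there is no depth.
- optics.camera_model(name): a dict with "K" (3x3 intrinsics, pixels), "origin" and "orientation" of the camera in the world. Camera axes: x right, y up, looking along -z (the intrinsics and any distortion apply to the point x, -y, -z); pixel columns grow to the right and rows downward; lengths in m; the calibration is good to about 2 mm. A picture is of the moment at which its call begins. camera_model takes no time and is no camera call.
- ctrl.job_done(): hands the job in; it is judged then, once.
The state is a dict: "t": time; "joint_positions": joint angles; "qd": joint speeds; "joint_efforts": joint torques, N m; "ee_pos": TCP position; "tool_rot": TCP orientation; "wrist_force": force on the tool from outside, world axes, zero at the start; "torque": the same for the moment, N m; "width": opening from 0.0 (shut) to 1.0 (fully open); "grasp_force": force on a finger pad.
Only numpy, scipy, OpenCV 4.12 (cv2) and the standard library are available. Lean on these libraries where they do the work, as an engineer would, in place of code of your own. Each camera call takes 0.05 s, during which the arm holds its last target. There are 200 camera calls.

## Task

Get the fuel cell's air filter tray ready for changing: first click the fan dial three clicks clockwise, so that its pointer stands at the long mark, without going past it. Then take the T-handled pull hook from its stand, hook it into the finger hole of the filter tray and pull the tray all the way out to its stop, touching the tray with the hook only, and hang the hook back on its stand. Leave the tray out, and leave the mouse, the power adapter and the canister where they are.

Things in the scene. Friction and masses are not known exactly. Their poses are not given: they have to be found in the camera images.
- unit: Air unit, fixed: white metal housing 170 deep (x) x 200 wide (y) x 88 mm high, a green-ended fuel cell stack on the rear of its top (from 79 mm behind the front face, up to 124 mm above the bench). Origin on the bench under the middle of its front face; -x points out of the front, the way the tray slides.
- tray (a joint): How far the aluminium filter tray is pulled out of the air unit, in m: 0 shut (as at the start), 0.100 fully out at its stop. It slides level, with about 2 N of friction and no spring, and stays where it is left. Its front plate is 168 wide x 60 mm high and stands 6 mm proud of the housing when shut.
- tray_hole (a point): Middle of the finger hole in the tray's flat steel pull tongue, at its top face, 71 mm above the bench; axes as the unit's, moves with the tray. Tongue level, 5 thick, 50 wide, sticks out 66 mm from the housing (tray shut). Hole rectangular, right through, 40 long (x) x 24 mm wide (y), with 10 mm of tongue in front of it, 16 mm behind; centre 36 mm before the housing when shut.
- fan_box: The fan control box, fixed to the bench: grey, 130 x 130 x 50 mm high, with the dial in the middle of its top. Origin at the centre of its underside. The long mark is on its top on the -x side of the dial (front); five short marks are at the other click positions (24 degrees apart).
- dial (a joint): Angle of the dial in rad, growing clockwise seen from above; starts at 0. Click stops every 0.419 rad (24 degrees), each pulling the dial in, about 0.05 N m to get over. The long mark is at 1.257 (three clicks): there the pointer and grip bar lie along the fan box's -x; at the start they are turned 72 degrees anticlockwise from that.
- dial_grip (a point): On the dial's vertical axis at the height to grip, 80 mm above the bench. Black dial: a round skirt 72 mm across (top 58 mm above the bench) carrying an upright grip bar 60 long x 16 wide x 34 mm high (top 92 mm above the bench), with a nose and a white line at its pointer end. The point turns with the dial; at the start its axes are the fan box's, not the bar's.
- stand: Hook stand, fixed: dark steel base 90 (x) x 160 (y) x 8 mm, two uprights at y = +58 and -58 mm, 14 mm thick in y, 102 mm free between them. Their tops, 90 mm above the bench, each have an open notch 32 mm wide (x) between two lips 14 mm high, in which the hook's wooden bar lies along y. Origin at the centre of the base's underside.
- hook_grip (a point): Centre of the pull hook's wooden bar, 22 x 150 (y) x 22 mm, 101 mm above the bench on the stand. Hook is loose, about 150 g. From mid-bar an 8 mm steel shank (14 mm collar on top, 15 mm below bar centre at most) goes down 70 mm to a right-angled toe, 8 mm thick, pointing along -x (front of the stand), ending 18 mm from the shank's axis. Axes at the start: the stand's within 3 degrees.
- hook_heel (a point): The bend of the hook, on the shank's axis and the toe's axis, 70 mm below the centre of the bar.
- mouse: Black computer mouse, loose, about 105 x 60 x 32 mm; origin under its centre. To be left alone.
- adapter: Black mains power adapter, loose, 110 x 55 x 34 mm; origin under its centre. To be left alone.
- canister: Plain aluminium gas canister standing upright, loose, 64 mm across, 150 mm high; origin under its centre. To be left alone.

How it is judged:
By the outcome, as a careful person would: the job done as asked, in the order asked, and still so for the second after the job is handed in, with the robot touching nothing.
It also fails if it takes over 66 s, if anything falls off the work surface, if the arm or the gripper's body presses on something with over 40 N, if the wrist force passes 120 N, or if a joint passes its speed limit or range.

## Working session

There is one attempt and no reset: what is moved stays moved. The work goes in short steps, Python scripts to look and compute and a tool call to move; the robot and the scene stay as the last step left them, time stands still between calls to the robot, and variables do not carry over. Pictures are saved under pics/ and viewed, at most 10 in all, crops included, and the job is handed in when it is done.

Besides the shell and the picture viewer there is one more tool, called after "Request:" by a JSON object that holds its "name" and its "arguments". play_rows: Moves the arm, as the interface text tells. Its arguments: {"type":"object","properties":{"commands":{"type":"array","items":{"type":"object","properties":{"dx":{"type":"number"},"dy":{"type":"number"},"dz":{"type":"number"},"wx":{"type":"number"},"wy":{"type":"number"},"wz":{"type":"number"}}}},"hand":{"type":"number"},"squeeze":{"type":"number"}},"required":["commands"]}

```bash
mkdir -p pics; ls; python3 - <<'E'
from bench import ctrl, optics
import cv2
for n in ("scene","top"):
    im=optics.grab_frame(n); cv2.imwrite(f"pics/{n}0.png",im)
    print(n,optics.camera_model(n))
s=ctrl.read_state(); print(s)
E
```

```text
pics
scene {'K': array([[410.25986024,   0.        , 312.83005631],
       [  0.        , 410.25986024, 199.85263399],
       [  0.        ,   0.        ,   1.        ]]), 'origin': array([1.16665893, 0.16451299, 0.82281043]), 'orientation': array([ 3.98743763e+01, -9.48300522e-02,  1.04402291e+02])}
top {'K': array([[390.82154742,   0.        , 321.52179653],
       [  0.        , 390.82154742, 198.8428252 ],
       [  0.        ,   0.        ,   1.        ]]), 'origin': array([ 0.45175153, -0.01199297,  1.23458242]), 'orientation': array([  5.57271703,   0.70871741, -89.87702076])}
{'t': 0.1, 'joint_positions': array([-7.40998055e+01,  2.17367308e+01,  9.93904708e+01,  6.18280853e-05,
        5.89290644e+01, -1.90796555e+00]), 'qd': array([-0.04381599, -0.11478998, -0.10860684,  0.03160398,  0.01416463,
        0.03455492]), 'joint_efforts': array([ 1.06013362e-03, -7.65032387e+01, -4.35292876e+01,  6.52639079e-02,
        3.97630082e-02, -5.20634330e-06]), 'ee_pos': array([ 0.21400377, -0.66620759,  0.29165441]), 'tool_rot': array([-1.79943767e+02, -1.92622581e-03,  1.78081272e+01]), 'wrist_force': array([ 0.26943357, -0.37334289,  0.16171923]), 'torque': array([-0.01428746,  0.03992851,  0.00039814]), 'grasp_force': 0.0, 'width': 0.9983110870325489}
```

View pics/top0.png

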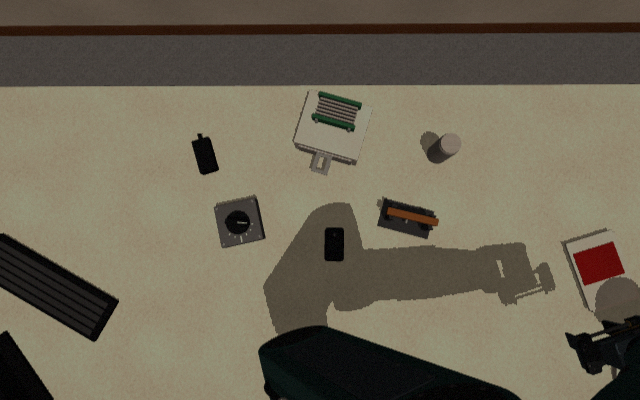

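View pics/scene0.png

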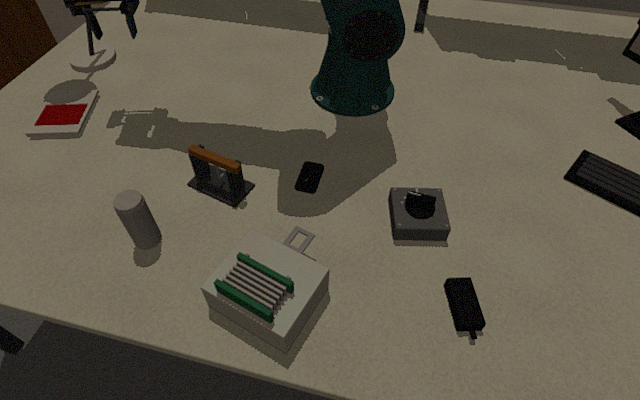

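The top view shows the fan box near (239,221), the tray tongue near (320,161) and the stand and hook near (408,217). The canister is at (445,147), the adapter at (205,155) and the mouse at (334,244). I'll enlarge the parts that matter.

```bash
python3 - <<'E'
import cv2,numpy as np
t=cv2.imread("pics/top0.png");s=cv2.imread("pics/scene0.png")
def c(im,x,y):
    o=cv2.resize(im[y:y+66,x:x+66],(264,264),interpolation=cv2.INTER_CUBIC)
    o=np.clip(255*(o/255.)**0.6,0,255).astype(np.uint8)
    for k in range(0,66,10):
        cv2.putText(o,str(x+k),(k*4,8),0,.3,(0,0,255),1);cv2.putText(o,str(y+k),(0,k*4+4),0,.3,(0,0,255),1)
        cv2.line(o,(k*4,10),(k*4,14),(0,0,255),1);cv2.line(o,(20,k*4),(24,k*4),(0,0,255),1)
    return o
o=np.vstack([np.hstack([c(t,206,188),c(t,286,115),c(t,374,184)]),np.hstack([c(s,386,180),c(s,270,215),c(s,185,142)])])
cv2.imwrite("pics/c.png",o)
E
```

```text
(no output)
```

View pics/c.png

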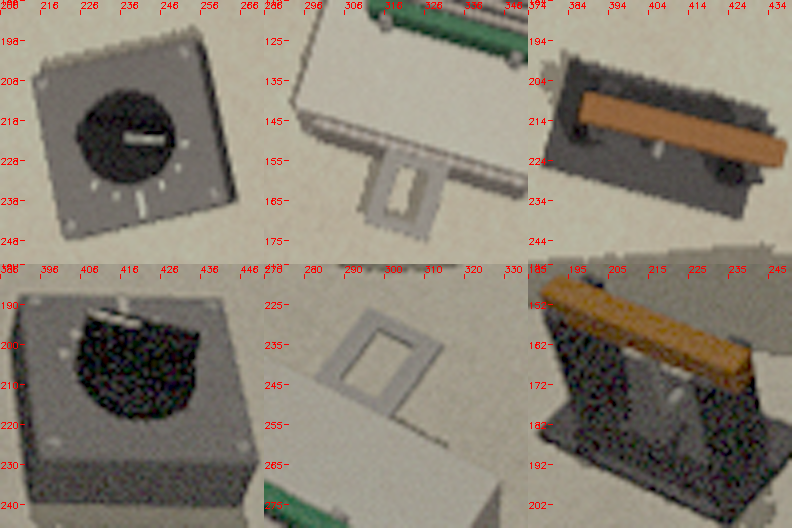

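The crops show the box corners, dial pointer, tongue and hole, the bar with its toe, and the stand base clearly. I'll fit planar poses from these corners in both views.

```bash
cat > h.py <<'E'
import numpy as np
from bench import ctrl, optics
from scipy.optimize import least_squares
from scipy.spatial.transform import Rotation as R
C={n:optics.camera_model(n) for n in("scene","top")}
def proj(n,P):
    m=C[n];q=R.from_euler('xyz',m["orientation"],degrees=True).inv().apply(np.atleast_2d(P)-m["origin"])
    q=q*[1,-1,-1];u=q@m["K"].T;return u[:,:2]/u[:,2:]
def world(p,L):
    c,s=np.cos(p[2]),np.sin(p[2]);L=np.atleast_2d(L)
    return np.c_[p[0]+c*L[:,0]-s*L[:,1],p[1]+s*L[:,0]+c*L[:,1],L[:,2]]
def fit(obs,p0):
    f=lambda p:np.concatenate([(proj(n,world(p,l))-uv).ravel() for n,l,uv in obs])
    r=least_squares(f,p0,loss='soft_l1');return r.x,r.fun.reshape(-1,2)
E
cat > f.py <<'E'
from h import *
np.set_printoptions(precision=4,suppress=True)
a=.065
T,S="top","scene"
fan=[(T,(a,a,.05),(214.2,207.2)),(T,(a,-a,.05),(255,198)),(T,(-a,-a,.05),(263,238.7)),(T,(-a,a,.05),(222.2,248)),
(S,(a,-a,.05),(393,229)),(S,(a,a,.05),(449.7,228)),(S,(-a,a,.05),(441.5,188.5)),(S,(-a,-a,.05),(391.5,188.5))]
h=[(-.056,.012),(-.056,-.012),(-.016,-.012),(-.016,.012)]
unit=[(T,(-.066,.025,.071),(310.5,170.5)),(T,(-.066,-.025,.071),(327,175.2)),(T,(0,.1,.088),(293.2,141)),(T,(0,-.1,.088),(357,163)),
(S,(-.066,-.025,.071),(297,226.5)),(S,(-.066,.025,.071),(314.7,235.7)),(S,(0,.1,.088),(328.7,269.5)),
(S,(-.056,-.012,.071),(298.7,231)),(S,(-.056,.012,.071),(307.7,236.2)),(S,(-.016,.012,.071),(300.7,250)),(S,(-.016,-.012,.071),(289.7,243.5))]
stand=[(T,(.045,.08,.008),(383.2,197)),(T,(-.045,.08,.008),(377.2,225.2)),(T,(-.045,-.08,.008),(427.7,238.2)),(T,(.045,-.08,.008),(435.7,211.5)),
(S,(.045,-.08,.008),(188,184.7)),(S,(.045,.08,.008),(236,207.2))]
b=.011
bar=[(T,(b,.075,.112),(387.7,206.7)),(T,(b,-.075,.112),(438.7,219.5)),(T,(-b,-.075,.112),(437.7,226)),(T,(-b,.075,.112),(387.5,213)),
(S,(b,.075,.112),(240.2,163.5)),(S,(b,-.075,.112),(189.2,146))]
for nm,o,p0 in(("fan",fan,(.4,.25,.2)),("unit",unit,(.6,0,-.2)),("stand",stand,(.4,-.25,-.2)),("bar",bar,(.4,-.25,-.2))):
    for sub in (None,T,S):
        oo=[k for k in o if sub in(None,k[0])]
        p,r=fit(oo,p0)
        print(nm,sub,p[:2],np.degrees(p[2]),"max",abs(r).max())
        if sub is None: print(np.c_[r].round(1).tolist())
E
python3 f.py
```

```text
fan None [0.4961 0.257 ] 12.086125604105185 max 3.279095336159628
[[-1.3, -1.5], [-0.3, -1.1], [-0.1, 0.0], [-1.5, -0.3], [0.4, -2.2], [-0.1, 0.7], [-0.8, -1.7], [-2.5, -3.3]]
fan top [0.4939 0.2544] 12.727035091769002 max 0.9053975150619635
fan scene [0.5015 0.2586] 11.736108760604331 max 2.77793589307484
unit None [ 0.7105 -0.0048] -18.657772518259417 max 3.058049091058251
[[-1.3, -1.6], [-2.1, -1.0], [-0.8, -1.6], [-1.1, -2.6], [-0.4, -1.3], [0.4, -0.6], [-0.2, -0.5], [0.2, -0.2], [0.1, -0.6], [-3.1, -1.7], [-1.1, -0.3]]
unit top [ 0.7053 -0.0087] -18.822859172423428 max 0.8554207218136867
unit scene [ 0.7123 -0.0034] -18.13521294140327 max 2.6619585134579893
stand None [ 0.5126 -0.2575] -14.24488162556262 max 2.655714831140301
[[0.1, 0.5], [-0.6, 0.0], [-1.1, -0.2], [-2.7, -1.5], [-2.0, -1.2], [-1.0, -1.4]]
stand top [ 0.5117 -0.2609] -15.128020038283815 max 1.4663160138254057
stand scene [ 0.5159 -0.2514] -15.140503994845659 max 0.3207352512309285
bar None [ 0.5088 -0.2577] -13.652733403394675 max 4.061047059463391
[[-0.3, 0.5], [-0.0, 0.1], [-0.6, 1.1], [-1.8, 1.7], [-4.1, 3.5], [-2.1, 0.9]]
bar top [ 0.5113 -0.2595] -14.164184947781452 max 1.1394945013796018
bar scene [ 0.4997 -0.2539] -10.161661515676151 max 0.03006814192454499
```

```bash
sed -i 's/for n,l,uv in obs\]/for n,l,uv in obs]/; s/-uv)\.ravel/-(np.array(uv)-.375)).ravel/' h.py; cat >> f.py <<'E'
import cv2
def box(x0,x1,y0,y1,z0,z1):
    e=[]
    for z in(z0,z1): e+=[[(x0,y0,z),(x1,y0,z)],[(x1,y0,z),(x1,y1,z)],[(x1,y1,z),(x0,y1,z)],[(x0,y1,z),(x0,y0,z)]]
    return e
def rect(*k): return box(*k)[4:]
M={"fan":rect(-a,a,-a,a,.05,.05),"unit":rect(-.056,-.016,-.012,.012,.071,.071)+rect(-.066,0,-.025,.025,.071,.071)+rect(0,.17,-.1,.1,.088,.088),
"stand":rect(-.045,.045,-.08,.08,.008,.008),"bar":rect(-b,b,-.075,.075,.112,.112)}
P={n:fit(o,p0)[0] for n,o,p0 in(("fan",fan,(.4,.25,.2)),("unit",unit,(.6,0,-.2)),("stand",stand,(.4,-.25,-.2)),("bar",bar,(.4,-.25,-.2)))}
def crop(n,x,y):
    im=cv2.imread(f"pics/{n}0.png");o=cv2.resize(im[y:y+66,x:x+66],(264,264),interpolation=cv2.INTER_CUBIC)
    o=np.clip(255*(o/255.)**0.6,0,255).astype(np.uint8)
    for k in M:
        for l in M[k]:
            q=(proj(n,world(P[k],l))-[x,y]+.5)*4
            cv2.line(o,*[tuple(int(v) for v in w.round()) for w in q],(0,0,255),1)
    return o
cv2.imwrite("pics/o.png",np.vstack([np.hstack([crop(T,206,188),crop(T,286,115),crop(T,374,184)]),np.hstack([crop(S,386,180),crop(S,270,215),crop(S,185,142)])]))
E
python3 f.py|grep -v '\[\['
```

```text
fan None [0.4967 0.2569] 12.129604877444272 max 2.7075400645204297
fan top [0.495  0.2556] 12.728287882210479 max 0.9009935576120256
fan scene [0.5005 0.2576] 11.769639936448355 max 2.7303005680276726
unit None [ 0.7101 -0.0054] -18.4963389314734 max 2.905097009272481
unit top [ 0.7064 -0.0076] -18.826096479544496 max 0.8548035598242336
unit scene [ 0.7115 -0.0044] -18.118223037947445 max 2.6576585165735196
stand None [ 0.5134 -0.2569] -14.446205540918491 max 2.451721906880323
stand top [ 0.5129 -0.2597] -15.128904410866383 max 1.471748323266013
stand scene [ 0.515  -0.2529] -15.128602869933836 max 0.2962984181697834
bar None [ 0.5098 -0.2568] -13.716767514119196 max 4.2011575714377045
bar top [ 0.5124 -0.2584] -14.165447418741255 max 1.1353104157862504
bar scene [ 0.4987 -0.2553] -10.143822416487971 max 0.0062831394000113505
```

View pics/o.png

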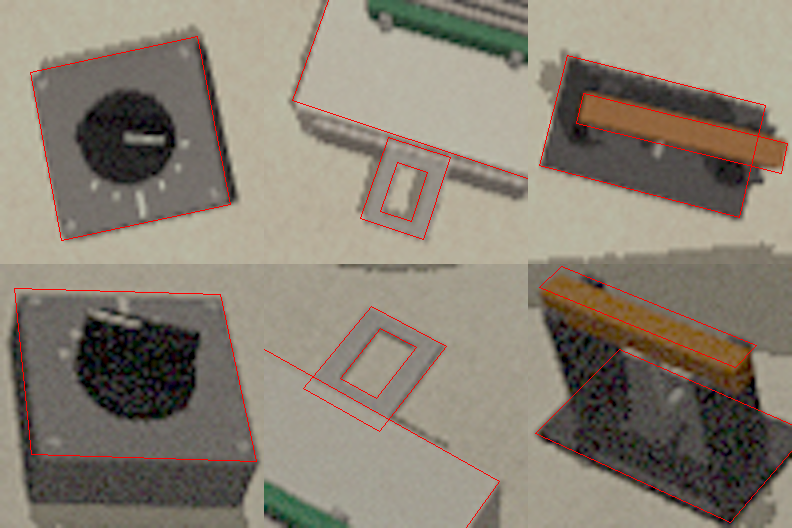

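The overlay fits well. Two scene picks are bad: the rear hole corners, which the housing hides, and the bar's top edge. I'll drop those, refit, and work out the first moves.

```bash
cat > g.py <<'E'
exec(open('f.py').read().split("for nm,o")[0])
unit=unit[:9]
fan[6]=(S,(-a,a,.05),(440.7,188.3));fan[7]=(S,(-a,-a,.05),(391,188))
# bar silhouette near edge in scene, top face
bar=bar[:4]+[(S,(b,.075,.112),(238.2,167.7)),(S,(b,-.075,.112),(188.4,148.2)),(T,(-.018,0,.035),(406.8,222.8))]
P={n:fit(o,p0) for n,o,p0 in(("fan",fan,(.4,.25,.2)),("unit",unit,(.6,0,-.2)),("stand",stand,(.4,-.25,-.2)),("bar",bar,(.4,-.25,-.2)))}
for n in P: print(n,P[n][0][:2],np.degrees(P[n][0][2]),P[n][1].round(1).tolist())
print("hole",world(P["unit"][0],(-.036,0,.071)))
E
python3 g.py
```

```text
fan [0.4967 0.2564] 12.466411917685875 [[-0.8, -1.2], [0.1, -1.1], [0.6, 0.0], [-0.7, -0.0], [0.7, -1.5], [0.2, 1.0], [-0.1, -1.1], [-2.1, -2.1]]
unit [ 0.7096 -0.0063] -18.770241402754294 [[-0.5, -1.0], [-1.3, -0.4], [0.1, -1.0], [-0.2, -1.9], [-0.4, -1.3], [0.3, -0.6], [-0.5, -0.5], [0.1, -0.3], [-0.0, -0.6]]
stand [ 0.5134 -0.2569] -14.446205540918491 [[0.3, 0.5], [-0.5, 0.0], [-1.0, -0.0], [-2.5, -1.3], [-1.5, -0.7], [-0.6, -0.7]]
bar [ 0.5118 -0.2574] -13.553990798196505 [[-0.0, -0.1], [0.2, -0.6], [-0.4, 0.4], [-1.5, 1.1], [-2.0, 0.5], [-1.3, -0.1], [-1.2, 0.7]]
hole [[0.6755 0.0053 0.071 ]]
```

```bash
cat >> h.py <<'E'
def to(x,y,z,yaw):  # tool-frame shift (mm) and turn (deg) to a downward tcp pose
    s=ctrl.read_state();r=R.from_euler('xyz',s["tool_rot"],degrees=True)
    d=r.inv().apply(np.array([x,y,z])-s["ee_pos"])*1000
    w=np.degrees((r.inv()*R.from_euler('xyz',[180,0,yaw],degrees=True)).as_rotvec())
    print("d",d.round(1),"w",w.round(2))
E
python3 -c "
from h import *
to(.55,-.25,.25,84.5)"
```

```text
d [ 447.2 -293.5   42. ] w [-5.000e-02 -3.000e-02 -6.669e+01]
```

Request:
{"name": "play_rows", "arguments": {"commands": [{"dx": 447, "dy": -293, "dz": 42, "wz": -67}, {"dx": 447, "dy": -293, "dz": 42, "wz": -67}, {"dx": 447, "dy": -293, "dz": 42, "wz": -67}, {"dx": 447, "dy": -293, "dz": 42, "wz": -67}, {"dx": 447, "dy": -293, "dz": 42, "wz": -67}, {"dx": 447, "dy": -293, "dz": 42, "wz": -67}, {"dx": 447, "dy": -293, "dz": 42, "wz": -67}, {"dx": 447, "dy": -293, "dz": 42, "wz": -67}, {"dx": 447, "dy": -293, "dz": 42, "wz": -67}, {"dx": 447, "dy": -293, "dz": 42, "wz": -67}], "hand": 50, "squeeze": 12}}

```text
invalid input
```

```bash
python3 -c "
from h import *
to(.496,.256,.25,84.5)"
```

```text
d [ 550.5 -791.7   42.4] w [-5.000e-02 -3.000e-02 -6.669e+01]
```

Request:
{"name": "play_rows", "arguments": {"commands": [{"dx": 34, "dy": -22, "dz": 0, "wx": 0, "wy": 0, "wz": -6}, {"dx": 68, "dy": -44, "dz": 0, "wx": 0, "wy": 0, "wz": -12}], "hand": 50, "squeeze": 12}}

```text
t: 0.27
ee_pos: [0.2649, -0.6036, 0.2917]
tool_rot: [-180.0, -0.0, 29.9]
wrist_force: [1.0, -0.2, -0.3]
width: 0.882
grasp_force: 0.0
```

Request:
{"name": "play_rows", "arguments": {"commands": [{"dx": 300, "dy": -200, "dz": 40, "wx": 0, "wy": 0, "wz": -50}, {"dx": 300, "dy": -200, "dz": 40, "wx": 0, "wy": 0, "wz": -50}]}}

```text
t: 0.43
ee_pos: [0.3029, -0.5282, 0.2827]
tool_rot: [180.0, -0.0, 44.5]
wrist_force: [0.1, -1.0, -0.2]
width: 0.742
grasp_force: 0.0
```

```bash
python3 -c "
from h import *
to(.56,-.20,.25,84.5)"
```

```text
d [413.3 -54.2  32.7] w [  0.    -0.   -40.04]
```

Request:
{"name": "play_rows", "arguments": {"commands": [{"dx": 413, "dy": -54, "dz": 33, "wx": 0, "wy": 0, "wz": -40}, {"dx": 413, "dy": -54, "dz": 33, "wx": 0, "wy": 0, "wz": -40}, {"dx": 413, "dy": -54, "dz": 33, "wx": 0, "wy": 0, "wz": -40}, {"dx": 413, "dy": -54, "dz": 33, "wx": 0, "wy": 0, "wz": -40}, {"dx": 413, "dy": -54, "dz": 33, "wx": 0, "wy": 0, "wz": -40}, {"dx": 413, "dy": -54, "dz": 33, "wx": 0, "wy": 0, "wz": -40}, {"dx": 413, "dy": -54, "dz": 33, "wx": 0, "wy": 0, "wz": -40}, {"dx": 413, "dy": -54, "dz": 33, "wx": 0, "wy": 0, "wz": -40}, {"dx": 413, "dy": -54, "dz": 33, "wx": 0, "wy": 0, "wz": -40}, {"dx": 413, "dy": -54, "dz": 33, "wx": 0, "wy": 0, "wz": -40}]}}

```text
t: 1.27
ee_pos: [0.5613, -0.2023, 0.2499]
tool_rot: [-180.0, -0.0, 84.1]
wrist_force: [0.3, -1.3, -0.3]
width: 0.546
grasp_force: 0.0
```

```bash
python3 -c "
from h import *
to(.496,.256,.22,84.5)"
```

```text
d [ 449.2 -111.7   29.9] w [-0.01 -0.   -0.36]
```

Request:
{"name": "play_rows", "arguments": {"commands": [{"dx": 449, "dy": -112, "dz": 30, "wx": 0, "wy": 0, "wz": 0}, {"dx": 449, "dy": -112, "dz": 30, "wx": 0, "wy": 0, "wz": 0}, {"dx": 449, "dy": -112, "dz": 30, "wx": 0, "wy": 0, "wz": 0}, {"dx": 449, "dy": -112, "dz": 30, "wx": 0, "wy": 0, "wz": 0}, {"dx": 449, "dy": -112, "dz": 30, "wx": 0, "wy": 0, "wz": 0}, {"dx": 449, "dy": -112, "dz": 30, "wx": 0, "wy": 0, "wz": 0}, {"dx": 449, "dy": -112, "dz": 30, "wx": 0, "wy": 0, "wz": 0}, {"dx": 449, "dy": -112, "dz": 30, "wx": 0, "wy": 0, "wz": 0}, {"dx": 449, "dy": -112, "dz": 30, "wx": 0, "wy": 0, "wz": 0}, {"dx": 449, "dy": -112, "dz": 30, "wx": 0, "wy": 0, "wz": 0}]}}

```text
t: 2.1
ee_pos: [0.5007, 0.2093, 0.223]
tool_rot: [-180.0, 0.0, 84.1]
wrist_force: [1.2, -0.9, 0.7]
width: 0.551
grasp_force: 0.0
```

```bash
python3 -c "
from h import *
to(.496,.256,.14,84.5)"
```

```text
d [46.  -9.5 83. ] w [-0.    0.   -0.37]
```

Request:
{"name": "play_rows", "arguments": {"commands": [{"dx": 46, "dy": -9.5, "dz": 10, "wx": 0, "wy": 0, "wz": 0}, {"dx": 46, "dy": -9.5, "dz": 10, "wx": 0, "wy": 0, "wz": 0}, {"dx": 46, "dy": -9.5, "dz": 35, "wx": 0, "wy": 0, "wz": 0}, {"dx": 46, "dy": -9.5, "dz": 60, "wx": 0, "wy": 0, "wz": 0}, {"dx": 46, "dy": -9.5, "dz": 75, "wx": 0, "wy": 0, "wz": 0}, {"dx": 46, "dy": -9.5, "dz": 81, "wx": 0, "wy": 0, "wz": 0}, {"dx": 46, "dy": -9.5, "dz": 81, "wx": 0, "wy": 0, "wz": 0}]}}

```text
t: 2.68
ee_pos: [0.4962, 0.2536, 0.1409]
tool_rot: [-179.9, 0.1, 84.1]
wrist_force: [-0.0, 0.5, 0.8]
width: 0.544
grasp_force: 0.0
```

```bash
python3 - <<'E'
from h import *
import cv2
o=[]
for n,x,y in(("top",205,185),("scene",350,110)):
    im=optics.grab_frame(n);c=im[y:y+100,x:x+100];c=cv2.resize(c,(400,400),interpolation=cv2.INTER_CUBIC)
    o.append(np.clip(255*(c/255.)**.5,0,255).astype(np.uint8))
cv2.imwrite("pics/d1.png",np.hstack(o));to(.496,.256,.142,84.5)
E
```

```text
d [ 1.8 -1.4  0.7] w [ 0.02 -0.01 -0.38]
```

View pics/d1.png

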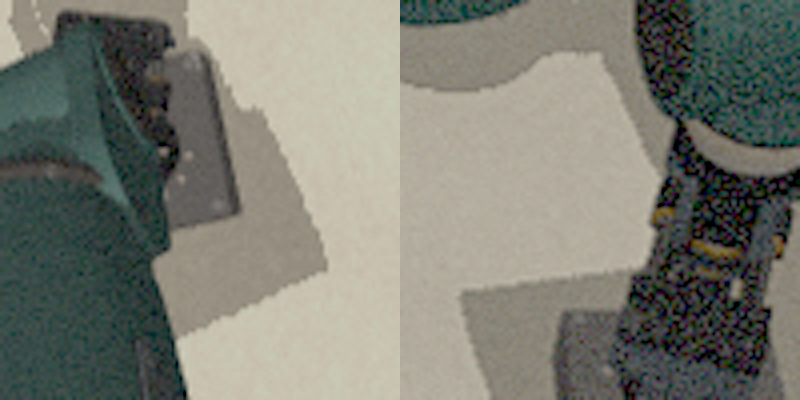

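The fingers stand around the dial bar with no contact force, so I'll close gently.

Request:
{"name": "play_rows", "arguments": {"commands": [{"dx": 2, "dy": 0, "dz": 0, "wx": 0, "wy": 0, "wz": 0}, {"dx": 2, "dy": 0, "dz": 0, "wx": 0, "wy": 0, "wz": 0}, {"dx": 2, "dy": 0, "dz": 0, "wx": 0, "wy": 0, "wz": 0}, {"dx": 2, "dy": 0, "dz": 0, "wx": 0, "wy": 0, "wz": 0}, {"dx": 2, "dy": 0, "dz": 0, "wx": 0, "wy": 0, "wz": 0}, {"dx": 2, "dy": 0, "dz": 0, "wx": 0, "wy": 0, "wz": 0}, {"dx": 2, "dy": 0, "dz": 0, "wx": 0, "wy": 0, "wz": 0}, {"dx": 2, "dy": 0, "dz": 0, "wx": 0, "wy": 0, "wz": 0}], "hand": 0, "squeeze": 12}}

```text
t: 3.45
ee_pos: [0.4976, 0.2561, 0.1425]
tool_rot: [179.9, -0.0, 84.1]
wrist_force: [4.4, -2.8, 1.6]
width: 0.171
grasp_force: 12.0
```

```bash
python3 -c "
from h import *
print(ctrl.read_state())"
```

```text
{'t': 3.45, 'joint_positions': array([ 2.48505262e+01,  2.23763845e+01,  1.18467450e+02, -3.23728497e-02,
        3.90858807e+01,  3.07397905e+01]), 'qd': array([ 0.00597018,  0.08388871, -0.03638726, -0.01921285, -0.00356063,
       -0.06379602]), 'joint_efforts': array([ 2.78210543e+00, -6.30410886e+01, -2.83462143e+01,  8.09736773e-01,
        5.53604197e-01,  4.77231384e-03]), 'ee_pos': array([0.49760335, 0.25606053, 0.14254227]), 'tool_rot': array([ 1.79929146e+02, -1.83535100e-02,  8.41358624e+01]), 'wrist_force': array([ 4.44246739, -2.78277083,  1.55947613]), 'torque': array([-0.62988382, -0.83758286,  0.02449791]), 'grasp_force': 11.999880820512772, 'width': 0.17126581686431236}
```

Request:
{"name": "play_rows", "arguments": {"commands": [{"dx": 0, "dy": 1, "dz": 0, "wx": 0, "wy": 0, "wz": 4}, {"dx": 0, "dy": 1, "dz": 0, "wx": 0, "wy": 0, "wz": 8}, {"dx": 0, "dy": 1, "dz": 0, "wx": 0, "wy": 0, "wz": 12}, {"dx": 0, "dy": 1, "dz": 0, "wx": 0, "wy": 0, "wz": 16}, {"dx": 0, "dy": 1, "dz": 0, "wx": 0, "wy": 0, "wz": 20}, {"dx": 0, "dy": 1, "dz": 0, "wx": 0, "wy": 0, "wz": 24}, {"dx": 0, "dy": 1, "dz": 0, "wx": 0, "wy": 0, "wz": 24}]}}

```text
t: 4.03
ee_pos: [0.497, 0.2563, 0.1425]
tool_rot: [-179.9, 0.1, 59.8]
wrist_force: [-10.5, 3.9, 12.8]
width: 0.173
grasp_force: 12.0
```

Request:
{"name": "play_rows", "arguments": {"commands": [{"dx": 0, "dy": -1, "dz": -1, "wx": 0, "wy": 0, "wz": 4}, {"dx": 0, "dy": -1, "dz": -1, "wx": 0, "wy": 0, "wz": 8}, {"dx": 0, "dy": -1, "dz": -1, "wx": 0, "wy": 0, "wz": 12}, {"dx": 0, "dy": -1, "dz": -1, "wx": 0, "wy": 0, "wz": 16}, {"dx": 0, "dy": -1, "dz": -1, "wx": 0, "wy": 0, "wz": 20}, {"dx": 0, "dy": -1, "dz": -1, "wx": 0, "wy": 0, "wz": 24}, {"dx": 0, "dy": -1, "dz": -1, "wx": 0, "wy": 0, "wz": 24}]}}

```text
t: 4.62
ee_pos: [0.4961, 0.2569, 0.1428]
tool_rot: [-179.9, 0.1, 35.8]
wrist_force: [-6.7, 8.2, -1.0]
width: 0.176
grasp_force: 12.0
```

Request:
{"name": "play_rows", "arguments": {"commands": [{"dx": 0, "dy": -1, "dz": 0, "wx": 0, "wy": 0, "wz": 4}, {"dx": 0, "dy": -1, "dz": 0, "wx": 0, "wy": 0, "wz": 8}, {"dx": 0, "dy": -1, "dz": 0, "wx": 0, "wy": 0, "wz": 12}, {"dx": 0, "dy": -1, "dz": 0, "wx": 0, "wy": 0, "wz": 16}, {"dx": 0, "dy": -1, "dz": 0, "wx": 0, "wy": 0, "wz": 20}, {"dx": 0, "dy": -1, "dz": 0, "wx": 0, "wy": 0, "wz": 23.5}, {"dx": 0, "dy": -1, "dz": 0, "wx": 0, "wy": 0, "wz": 23.5}]}}

```text
t: 5.2
ee_pos: [0.4956, 0.2578, 0.1428]
tool_rot: [-179.9, 0.1, 12.4]
wrist_force: [-4.8, 8.5, -3.0]
width: 0.173
grasp_force: 12.0
```

```bash
python3 -c "
from h import *
s=ctrl.read_state();print(s['torque'],s['wrist_force'],s['tool_rot'])"
```

```text
[1.78325647 0.95571587 0.04253352] [-4.77718981  8.49496764 -2.96617446] [-1.79940415e+02  9.55007848e-02  1.23669822e+01]
```

Request:
{"name": "play_rows", "arguments": {"commands": [{"dx": 0, "dy": -0.5, "dz": 0, "wx": 0, "wy": 0, "wz": 0}, {"dx": 0, "dy": -0.5, "dz": 0, "wx": 0, "wy": 0, "wz": 0}, {"dx": 0, "dy": -0.5, "dz": 0, "wx": 0, "wy": 0, "wz": 0}, {"dx": 0, "dy": -0.5, "dz": 0, "wx": 0, "wy": 0, "wz": 0}, {"dx": 0, "dy": -0.5, "dz": 0, "wx": 0, "wy": 0, "wz": 0}, {"dx": 0, "dy": -0.5, "dz": -20, "wx": 0, "wy": 0, "wz": 0}, {"dx": 0, "dy": -0.5, "dz": -60, "wx": 0, "wy": 0, "wz": 0}, {"dx": 0, "dy": -0.5, "dz": -100, "wx": 0, "wy": 0, "wz": 0}, {"dx": 0, "dy": -0.5, "dz": -110, "wx": 0, "wy": 0, "wz": 0}], "hand": 45}}

```text
t: 5.95
ee_pos: [0.4983, 0.2586, 0.2587]
tool_rot: [-179.9, -0.4, 12.6]
wrist_force: [2.6, -0.5, 0.8]
width: 0.491
grasp_force: 0.0
```

```bash
python3 -c "
from h import *
s=ctrl.read_state();print(s['width'],s['wrist_force'])
to(.52,-.15,.25,76.5)"
```

```text
0.49138700573755545 [ 2.63410803 -0.49187411  0.81836009]
d [-68.2 403.4   7.7] w [  0.13  -0.36 -63.87]
```

Request:
{"name": "play_rows", "arguments": {"commands": [{"dx": -68, "dy": 403, "dz": 8, "wx": 0, "wy": 0, "wz": -64}, {"dx": -68, "dy": 403, "dz": 8, "wx": 0, "wy": 0, "wz": -64}, {"dx": -68, "dy": 403, "dz": 8, "wx": 0, "wy": 0, "wz": -64}, {"dx": -68, "dy": 403, "dz": 8, "wx": 0, "wy": 0, "wz": -64}, {"dx": -68, "dy": 403, "dz": 8, "wx": 0, "wy": 0, "wz": -64}, {"dx": -68, "dy": 403, "dz": 8, "wx": 0, "wy": 0, "wz": -64}, {"dx": -68, "dy": 403, "dz": 8, "wx": 0, "wy": 0, "wz": -64}, {"dx": -68, "dy": 403, "dz": 8, "wx": 0, "wy": 0, "wz": -64}, {"dx": -68, "dy": 403, "dz": 8, "wx": 0, "wy": 0, "wz": -64}, {"dx": -68, "dy": 403, "dz": 8, "wx": 0, "wy": 0, "wz": -64}]}}

```text
t: 6.78
ee_pos: [0.5166, -0.123, 0.2457]
tool_rot: [180.0, -0.0, 77.0]
wrist_force: [0.5, -0.0, -0.6]
width: 0.492
grasp_force: 0.0
```

```bash
python3 - <<'E'
from h import *
import cv2
o=[]
im=optics.grab_frame("scene")
for im,x,y in((optics.grab_frame("top"),206,188),(im,386,180)):
    c=cv2.resize(im[y:y+66,x:x+66],(396,396),interpolation=cv2.INTER_CUBIC)
    o.append(np.clip(255*(c/255.)**.5,0,255).astype(np.uint8))
cv2.imwrite("pics/d2.png",np.hstack(o));to(.5125,-.2575,.18,76.2)
E
```

```text
d [-129.3   25.6   65.9] w [0.05 0.03 0.58]
```

View pics/d2.png

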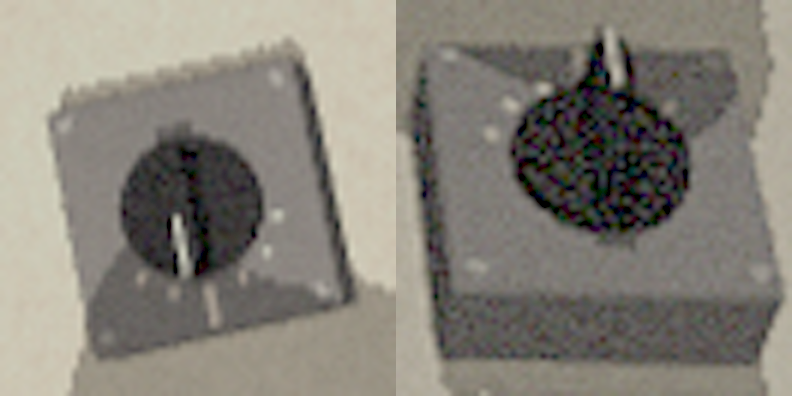

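The dial's white line lies parallel to the long mark, so it sits on the right click. Now for the hook.

Request:
{"name": "play_rows", "arguments": {"commands": [{"dx": -129, "dy": 26, "dz": 30, "wx": 0, "wy": 0, "wz": 0.6}, {"dx": -129, "dy": 26, "dz": 30, "wx": 0, "wy": 0, "wz": 0.6}, {"dx": -129, "dy": 26, "dz": 30, "wx": 0, "wy": 0, "wz": 0.6}, {"dx": -129, "dy": 26, "dz": 30, "wx": 0, "wy": 0, "wz": 0.6}, {"dx": -129, "dy": 26, "dz": 35, "wx": 0, "wy": 0, "wz": 0.6}, {"dx": -129, "dy": 26, "dz": 50, "wx": 0, "wy": 0, "wz": 0.6}, {"dx": -129, "dy": 26, "dz": 65, "wx": 0, "wy": 0, "wz": 0.6}, {"dx": -129, "dy": 26, "dz": 78, "wx": 0, "wy": 0, "wz": 0.6}, {"dx": -129, "dy": 26, "dz": 84, "wx": 0, "wy": 0, "wz": 0.6}, {"dx": -129, "dy": 26, "dz": 84, "wx": 0, "wy": 0, "wz": 0.6}], "hand": 60}}

```text
t: 7.72
ee_pos: [0.5119, -0.2516, 0.1604]
tool_rot: [-179.9, -0.0, 76.1]
wrist_force: [-0.1, -0.5, 0.4]
width: 0.658
grasp_force: 0.0
```

Request:
{"name": "play_rows", "arguments": {"commands": [{"dx": 0, "dy": 0, "dz": 0, "wx": 0, "wy": 0, "wz": 0}, {"dx": 0, "dy": 0, "dz": 0, "wx": 0, "wy": 0, "wz": 0}, {"dx": 0, "dy": 0, "dz": 0, "wx": 0, "wy": 0, "wz": 0}, {"dx": 0, "dy": 0, "dz": 0, "wx": 0, "wy": 0, "wz": 0}, {"dx": 0, "dy": 0, "dz": 0, "wx": 0, "wy": 0, "wz": 0}, {"dx": 0, "dy": 0, "dz": 0, "wx": 0, "wy": 0, "wz": 0}, {"dx": 0, "dy": 0, "dz": 0, "wx": 0, "wy": 0, "wz": 0}, {"dx": 0, "dy": 0, "dz": 0, "wx": 0, "wy": 0, "wz": 0}], "hand": 0, "squeeze": 30}}

```text
t: 8.38
ee_pos: [0.5126, -0.253, 0.1621]
tool_rot: [180.0, 0.0, 76.0]
wrist_force: [-0.3, -0.5, 5.0]
width: 0.239
grasp_force: 30.0
```

```bash
python3 -c "
from h import *
s=ctrl.read_state();print(s['joint_positions'],s['wrist_force'],s['torque'])"
```

```text
[-2.86050853e+01  2.13361874e+01  1.16981239e+02  1.79054162e-03
  4.16423204e+01 -1.46326112e+01] [-0.33898429 -0.5306435   4.98557193] [-0.00319555 -0.13319912 -0.01016738]
```

Request:
{"name": "play_rows", "arguments": {"commands": [{"dx": 0, "dy": 0, "dz": -10, "wx": 0, "wy": 0, "wz": 0}, {"dx": 0, "dy": 0, "dz": -30, "wx": 0, "wy": 0, "wz": 0}, {"dx": 0, "dy": 0, "dz": -60, "wx": 0, "wy": 0, "wz": 0}, {"dx": 0, "dy": 0, "dz": -95, "wx": 0, "wy": 0, "wz": 0}, {"dx": 0, "dy": 0, "dz": -120, "wx": 0, "wy": 0, "wz": 0}, {"dx": 0, "dy": 0, "dz": -120, "wx": 0, "wy": 0, "wz": 0}]}}

```text
t: 8.88
ee_pos: [0.514, -0.2537, 0.2874]
tool_rot: [179.6, 0.1, 76.0]
wrist_force: [1.3, -0.3, -0.1]
width: 0.241
grasp_force: 30.0
```

```bash
python3 -c "
from h import *
print(ctrl.read_state()['width'])
to(.6834,.0069,.27,71.3)"
```

```text
0.24106637584270907
d [293.8 101.4  17.6] w [0.38 0.08 4.73]
```

Request:
{"name": "play_rows", "arguments": {"commands": [{"dx": 35, "dy": 12, "dz": 0, "wx": 0, "wy": 0, "wz": 1}, {"dx": 70, "dy": 24, "dz": 2, "wx": 0, "wy": 0, "wz": 2}, {"dx": 105, "dy": 36, "dz": 4, "wx": 0, "wy": 0, "wz": 3}, {"dx": 140, "dy": 48, "dz": 6, "wx": 0, "wy": 0, "wz": 4}, {"dx": 175, "dy": 60, "dz": 8, "wx": 0, "wy": 0, "wz": 4.7}, {"dx": 210, "dy": 72, "dz": 10, "wx": 0, "wy": 0, "wz": 4.7}, {"dx": 245, "dy": 85, "dz": 12, "wx": 0, "wy": 0, "wz": 4.7}, {"dx": 275, "dy": 95, "dz": 14, "wx": 0, "wy": 0, "wz": 4.7}, {"dx": 294, "dy": 101, "dz": 16, "wx": 0, "wy": 0, "wz": 4.7}, {"dx": 294, "dy": 101, "dz": 16, "wx": 0, "wy": 0, "wz": 4.7}]}}

```text
t: 9.72
ee_pos: [0.6823, 0.0112, 0.2647]
tool_rot: [-179.9, -0.0, 71.5]
wrist_force: [-0.3, -0.8, -2.8]
width: 0.24
grasp_force: 30.0
```

Request:
{"name": "play_rows", "arguments": {"commands": [{"dx": 0, "dy": 0, "dz": 12, "wx": 0, "wy": 0, "wz": 0}, {"dx": 0, "dy": 0, "dz": 25, "wx": 0, "wy": 0, "wz": 0}, {"dx": 0, "dy": 0, "dz": 36, "wx": 0, "wy": 0, "wz": 0}, {"dx": 0, "dy": 0, "dz": 40, "wx": 0, "wy": 0, "wz": 0}, {"dx": 0, "dy": 0, "dz": 40, "wx": 0, "wy": 0, "wz": 0}, {"dx": 0, "dy": 0, "dz": 40, "wx": 0, "wy": 0, "wz": 0}]}}

```text
t: 10.22
ee_pos: [0.6811, 0.0075, 0.2254]
tool_rot: [-180.0, 0.0, 71.3]
wrist_force: [0.4, 0.0, -1.6]
width: 0.238
grasp_force: 30.0
```

```bash
python3 - <<'E'
from h import *
import cv2
ims=[(optics.grab_frame("top"),270,110),(optics.grab_frame("scene"),250,150)]
o=[]
for im,x,y in ims:
    c=cv2.resize(im[y:y+100,x:x+100],(400,400),interpolation=cv2.INTER_CUBIC)
    o.append(np.clip(255*(c/255.)**.5,0,255).astype(np.uint8))
cv2.imwrite("pics/h1.png",np.hstack(o))
s=ctrl.read_state();print(s["ee_pos"],s["tool_rot"])
r=R.from_euler('xyz',s["tool_rot"],degrees=True)
# expected pixel of heel, toe tip
for nm,l in(("heel",(-.004,0,.13)),("toe",(-.004,-.018,.13)),("toe+",(-.004,.018,.13))):
    w=s["ee_pos"]+r.apply(l);print(nm,w,proj("scene",w),(proj("scene",w)-[250,150]+.5)*4)
to(.6834,.0069,.232,71.3)
E
```

```text
[0.6816069  0.0077582  0.22627655] [ 1.79962071e+02 -1.25410765e-02  7.13069198e+01]
heel [0.68041554 0.00396857 0.09627571] [[296.25470293 233.99731323]] [[187.01881171 337.9892529 ]]
toe [0.66336506 0.00973755 0.09626379] [[300.94072429 228.32949866]] [[205.76289717 315.31799464]]
toe+ [ 0.69746602 -0.0018004   0.09628762] [[291.4649455  239.79059815]] [[167.85978201 361.16239258]]
d [-0.2  2.  -5.7] w [ 0.04 -0.01  0.01]
```

View pics/h1.png

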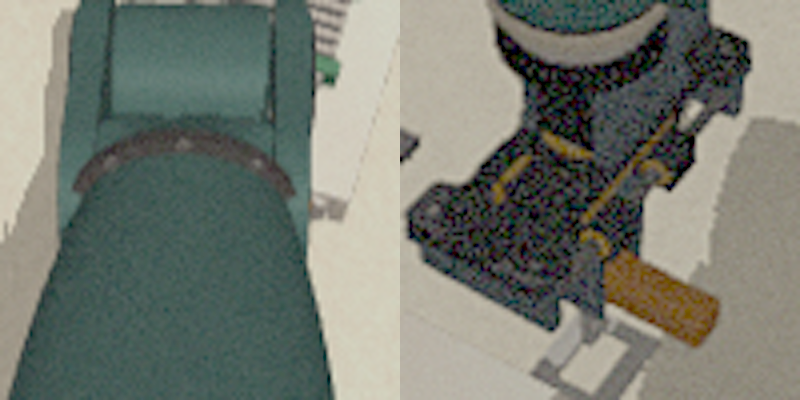

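Request:
{"name": "play_rows", "arguments": {"commands": [{"dx": 0, "dy": 2, "dz": 8, "wx": 0, "wy": 0, "wz": 0}, {"dx": 0, "dy": 2, "dz": 15, "wx": 0, "wy": 0, "wz": 0}, {"dx": 0, "dy": 2, "dz": 21, "wx": 0, "wy": 0, "wz": 0}, {"dx": 0, "dy": 2, "dz": 24, "wx": 0, "wy": 0, "wz": 0}, {"dx": 0, "dy": 2, "dz": 24, "wx": 0, "wy": 0, "wz": 0}]}}

```text
t: 10.73
ee_pos: [0.6828, 0.0075, 0.2005]
tool_rot: [-179.9, 0.0, 71.3]
wrist_force: [-0.0, 0.4, -2.0]
width: 0.242
grasp_force: 30.0
```

Request:
{"name": "play_rows", "arguments": {"commands": [{"dx": 0, "dy": 0, "dz": 6, "wx": 0, "wy": 0, "wz": 0}, {"dx": 0, "dy": 0, "dz": 12, "wx": 0, "wy": 0, "wz": 0}, {"dx": 0, "dy": 0, "dz": 17, "wx": 0, "wy": 0, "wz": 0}, {"dx": 0, "dy": 0, "dz": 20, "wx": 0, "wy": 0, "wz": 0}, {"dx": 0, "dy": 0, "dz": 20, "wx": 0, "wy": 0, "wz": 0}]}}

```text
t: 11.15
ee_pos: [0.6829, 0.0075, 0.1808]
tool_rot: [-179.9, 0.0, 71.3]
wrist_force: [0.4, 0.3, -1.2]
width: 0.236
grasp_force: 30.0
```

Nothing touched and the toe is under the tongue. Pulling along −tool y (the unit's −x).

Request:
{"name": "play_rows", "arguments": {"commands": [{"dx": 0, "dy": -6, "dz": 0, "wx": 0, "wy": 0, "wz": 0}, {"dx": 0, "dy": -12, "dz": 0, "wx": 0, "wy": 0, "wz": 0}, {"dx": 0, "dy": -18, "dz": 0, "wx": 0, "wy": 0, "wz": 0}, {"dx": 0, "dy": -24, "dz": 0, "wx": 0, "wy": 0, "wz": 0}, {"dx": 0, "dy": -30, "dz": 0, "wx": 0, "wy": 0, "wz": 0}, {"dx": 0, "dy": -36, "dz": 0, "wx": 0, "wy": 0, "wz": 0}, {"dx": 0, "dy": -42, "dz": 0, "wx": 0, "wy": 0, "wz": 0}]}}

```text
t: 11.73
ee_pos: [0.6431, 0.021, 0.1821]
tool_rot: [180.0, -0.0, 71.3]
wrist_force: [2.0, -2.3, -1.5]
width: 0.237
grasp_force: 30.0
```

```bash
python3 -c "
from h import *
s=ctrl.read_state();r=R.from_euler('xyz',s['tool_rot'],degrees=True);print(r.inv().apply(s['wrist_force']),r.inv().apply(s['torque']))"
```

```text
[-1.56844692  2.62474881  1.54481494] [-0.5933886  -0.31472742 -0.04750875]
```

Request:
{"name": "play_rows", "arguments": {"commands": [{"dx": 0, "dy": -7, "dz": 0, "wx": 0, "wy": 0, "wz": 0}, {"dx": 0, "dy": -14, "dz": 0, "wx": 0, "wy": 0, "wz": 0}, {"dx": 0, "dy": -21, "dz": 0, "wx": 0, "wy": 0, "wz": 0}, {"dx": 0, "dy": -28, "dz": 0, "wx": 0, "wy": 0, "wz": 0}, {"dx": 0, "dy": -35, "dz": 0, "wx": 0, "wy": 0, "wz": 0}, {"dx": 0, "dy": -42, "dz": 0, "wx": 0, "wy": 0, "wz": 0}, {"dx": 0, "dy": -49, "dz": 0, "wx": 0, "wy": 0, "wz": 0}, {"dx": 0, "dy": -56, "dz": 0, "wx": 0, "wy": 0, "wz": 0}, {"dx": 0, "dy": -63, "dz": 0, "wx": 0, "wy": 0, "wz": 0}, {"dx": 0, "dy": -68, "dz": 0, "wx": 0, "wy": 0, "wz": 0}]}}

```text
t: 12.57
ee_pos: [0.5782, 0.0429, 0.1817]
tool_rot: [-180.0, -0.0, 71.3]
wrist_force: [3.1, -1.8, -2.8]
width: 0.239
grasp_force: 30.0
```

Request:
{"name": "play_rows", "arguments": {"commands": [{"dx": 0, "dy": -2, "dz": 0, "wx": 0, "wy": 0, "wz": 0}, {"dx": 0, "dy": -4, "dz": 0, "wx": 0, "wy": 0, "wz": 0}, {"dx": 0, "dy": -6, "dz": 0, "wx": 0, "wy": 0, "wz": 0}, {"dx": 0, "dy": -6, "dz": 0, "wx": 0, "wy": 0, "wz": 0}]}}

```text
t: 12.9
ee_pos: [0.5731, 0.0447, 0.1817]
tool_rot: [-180.0, 0.0, 71.3]
wrist_force: [0.0, -0.2, -1.3]
width: 0.241
grasp_force: 30.0
```

Request:
{"name": "play_rows", "arguments": {"commands": [{"dx": 0, "dy": -2, "dz": 0, "wx": 0, "wy": 0, "wz": 0}, {"dx": 0, "dy": -4, "dz": 0, "wx": 0, "wy": 0, "wz": 0}]}}

```text
t: 13.07
ee_pos: [0.5697, 0.0458, 0.1817]
tool_rot: [180.0, -0.0, 71.3]
wrist_force: [0.7, -1.9, -2.7]
width: 0.238
grasp_force: 30.0
```

Request:
{"name": "play_rows", "arguments": {"commands": [{"dx": 0, "dy": -2, "dz": 0, "wx": 0, "wy": 0, "wz": 0}, {"dx": 0, "dy": -3, "dz": 0, "wx": 0, "wy": 0, "wz": 0}]}}

```text
t: 13.23
ee_pos: [0.5668, 0.0468, 0.1818]
tool_rot: [180.0, -0.0, 71.3]
wrist_force: [6.1, -4.7, -5.2]
width: 0.236
grasp_force: 30.0
```

Request:
{"name": "play_rows", "arguments": {"commands": [{"dx": 0, "dy": -1, "dz": 0, "wx": 0, "wy": 0, "wz": 0}, {"dx": 0, "dy": -2, "dz": 0, "wx": 0, "wy": 0, "wz": 0}, {"dx": 0, "dy": -2, "dz": 0, "wx": 0, "wy": 0, "wz": 0}]}}

```text
t: 13.48
ee_pos: [0.566, 0.0472, 0.1821]
tool_rot: [179.8, -0.0, 71.4]
wrist_force: [9.2, -6.4, -6.3]
width: 0.239
grasp_force: 30.0
```

Request:
{"name": "play_rows", "arguments": {"commands": [{"dx": 0, "dy": -1, "dz": 0, "wx": 0, "wy": 0, "wz": 0}, {"dx": 0, "dy": -2, "dz": 0, "wx": 0, "wy": 0, "wz": 0}, {"dx": 0, "dy": -2, "dz": 0, "wx": 0, "wy": 0, "wz": 0}]}}

```text
t: 13.73
ee_pos: [0.5647, 0.0477, 0.1824]
tool_rot: [179.7, -0.1, 71.4]
wrist_force: [12.4, -6.6, -7.2]
width: 0.244
grasp_force: 30.0
```

```bash
python3 -c "
from h import *
s=ctrl.read_state();r=R.from_euler('xyz',s['tool_rot'],degrees=True);print(s['ee_pos'],r.inv().apply(s['wrist_force']),r.inv().apply(s['torque']))"
```

```text
[0.5647173  0.0476767  0.18244821] [-2.30954843 13.85122546  7.2709131 ] [-3.20686242 -0.64510781 -0.0993709 ]
```

At the stop: the force keeps rising and the travel matches the expected 100 mm. I'll back off to mid-hole and lift out.

Request:
{"name": "play_rows", "arguments": {"commands": [{"dx": 0, "dy": 5, "dz": 0, "wx": 0, "wy": 0, "wz": 0}, {"dx": 0, "dy": 10, "dz": 0, "wx": 0, "wy": 0, "wz": 0}, {"dx": 0, "dy": 15, "dz": 0, "wx": 0, "wy": 0, "wz": 0}, {"dx": 0, "dy": 20, "dz": 0, "wx": 0, "wy": 0, "wz": 0}, {"dx": 0, "dy": 24, "dz": 0, "wx": 0, "wy": 0, "wz": 0}, {"dx": 0, "dy": 24, "dz": 0, "wx": 0, "wy": 0, "wz": 0}, {"dx": 0, "dy": 24, "dz": 0, "wx": 0, "wy": 0, "wz": 0}]}}

```text
t: 14.32
ee_pos: [0.5857, 0.0404, 0.1816]
tool_rot: [-180.0, 0.0, 71.3]
wrist_force: [0.2, 0.5, -1.1]
width: 0.242
grasp_force: 30.0
```

```bash
python3 -c "
from h import *
s=ctrl.read_state();r=R.from_euler('xyz',s['tool_rot'],degrees=True);print(s['ee_pos'],r.inv().apply(s['wrist_force']),r.inv().apply(s['torque']))"
```

```text
[0.58572223 0.04035025 0.18160433] [0.52767058 0.04429204 1.12661401] [-0.0210187   0.01006614  0.00540738]
```

Request:
{"name": "play_rows", "arguments": {"commands": [{"dx": 0, "dy": 0, "dz": -6, "wx": 0, "wy": 0, "wz": 0}, {"dx": 0, "dy": 0, "dz": -12, "wx": 0, "wy": 0, "wz": 0}, {"dx": 0, "dy": 0, "dz": -16, "wx": 0, "wy": 0, "wz": 0}, {"dx": 0, "dy": 0, "dz": -16, "wx": 0, "wy": 0, "wz": 0}]}}

```text
t: 14.65
ee_pos: [0.5862, 0.0405, 0.1991]
tool_rot: [179.9, -0.0, 71.3]
wrist_force: [0.8, 0.5, -1.7]
width: 0.241
grasp_force: 30.0
```

Request:
{"name": "play_rows", "arguments": {"commands": [{"dx": 0, "dy": 0, "dz": -10, "wx": 0, "wy": 0, "wz": 0}, {"dx": 0, "dy": 0, "dz": -22, "wx": 0, "wy": 0, "wz": 0}, {"dx": 0, "dy": 0, "dz": -40, "wx": 0, "wy": 0, "wz": 0}, {"dx": 0, "dy": 0, "dz": -65, "wx": 0, "wy": 0, "wz": 0}, {"dx": 0, "dy": 0, "dz": -85, "wx": 0, "wy": 0, "wz": 0}, {"dx": 0, "dy": 0, "dz": -85, "wx": 0, "wy": 0, "wz": 0}]}}

```text
t: 15.15
ee_pos: [0.5874, 0.0405, 0.2879]
tool_rot: [179.7, -0.1, 71.3]
wrist_force: [1.4, 0.2, -0.3]
width: 0.243
grasp_force: 30.0
```

```bash
python3 -c "
from h import *
print(ctrl.read_state()['width'])
to(.5131,-.2532,.27,76.1)"
```

```text
0.242712833165369
d [-302.1   23.5   17.4] w [ 0.34 -0.11 -4.76]
```

Request:
{"name": "play_rows", "arguments": {"commands": [{"dx": -35, "dy": 3, "dz": 2, "wx": 0, "wy": 0, "wz": -1}, {"dx": -70, "dy": 6, "dz": 4, "wx": 0, "wy": 0, "wz": -2}, {"dx": -105, "dy": 9, "dz": 6, "wx": 0, "wy": 0, "wz": -3}, {"dx": -140, "dy": 12, "dz": 8, "wx": 0, "wy": 0, "wz": -4}, {"dx": -175, "dy": 15, "dz": 10, "wx": 0, "wy": 0, "wz": -4.8}, {"dx": -210, "dy": 18, "dz": 12, "wx": 0, "wy": 0, "wz": -4.8}, {"dx": -245, "dy": 20, "dz": 14, "wx": 0, "wy": 0, "wz": -4.8}, {"dx": -275, "dy": 22, "dz": 16, "wx": 0, "wy": 0, "wz": -4.8}, {"dx": -296, "dy": 23.5, "dz": 17, "wx": 0, "wy": 0, "wz": -4.8}, {"dx": -302, "dy": 23.5, "dz": 17, "wx": 0, "wy": 0, "wz": -4.8}]}}

```text
t: 15.98
ee_pos: [0.5103, -0.2556, 0.2656]
tool_rot: [-180.0, 0.0, 76.0]
wrist_force: [-0.0, 0.9, -2.2]
width: 0.236
grasp_force: 30.0
```

Request:
{"name": "play_rows", "arguments": {"commands": [{"dx": 0, "dy": 0, "dz": 0, "wx": 0, "wy": 0, "wz": 0}, {"dx": 0, "dy": 0, "dz": 10, "wx": 0, "wy": 0, "wz": 0}, {"dx": 0, "dy": 0, "dz": 30, "wx": 0, "wy": 0, "wz": 0}, {"dx": 0, "dy": 0, "dz": 50, "wx": 0, "wy": 0, "wz": 0}, {"dx": 0, "dy": 0, "dz": 60, "wx": 0, "wy": 0, "wz": 0}, {"dx": 0, "dy": 0, "dz": 60, "wx": 0, "wy": 0, "wz": 0}, {"dx": 0, "dy": 0, "dz": 60, "wx": 0, "wy": 0, "wz": 0}, {"dx": 0, "dy": 0, "dz": 60, "wx": 0, "wy": 0, "wz": 0}]}}

```text
t: 16.65
ee_pos: [0.5118, -0.253, 0.2065]
tool_rot: [180.0, 0.0, 76.2]
wrist_force: [0.1, 0.5, -2.1]
width: 0.236
grasp_force: 30.0
```

```bash
python3 -c "
from h import *
print(ctrl.read_state()['ee_pos'])
to(.5128,-.2532,.162,76.1)"
```

```text
[ 0.51184453 -0.25299015  0.20651   ]
d [ 0.   0.9 44.5] w [0.05 0.01 0.06]
```

Request:
{"name": "play_rows", "arguments": {"commands": [{"dx": 0, "dy": 1, "dz": 8, "wx": 0, "wy": 0, "wz": 0}, {"dx": 0, "dy": 1, "dz": 16, "wx": 0, "wy": 0, "wz": 0}, {"dx": 0, "dy": 1, "dz": 24, "wx": 0, "wy": 0, "wz": 0}, {"dx": 0, "dy": 1, "dz": 31, "wx": 0, "wy": 0, "wz": 0}, {"dx": 0, "dy": 1, "dz": 37, "wx": 0, "wy": 0, "wz": 0}, {"dx": 0, "dy": 1, "dz": 41, "wx": 0, "wy": 0, "wz": 0}, {"dx": 0, "dy": 1, "dz": 43, "wx": 0, "wy": 0, "wz": 0}, {"dx": 0, "dy": 1, "dz": 43, "wx": 0, "wy": 0, "wz": 0}]}}

```text
t: 17.32
ee_pos: [0.5123, -0.2535, 0.1625]
tool_rot: [-180.0, -0.0, 76.1]
wrist_force: [-0.4, -0.1, -2.5]
width: 0.242
grasp_force: 30.0
```

Request:
{"name": "play_rows", "arguments": {"commands": [{"dx": 0, "dy": 0, "dz": 1, "wx": 0, "wy": 0, "wz": 0}, {"dx": 0, "dy": 0, "dz": 1, "wx": 0, "wy": 0, "wz": 0}, {"dx": 0, "dy": 0, "dz": 1, "wx": 0, "wy": 0, "wz": 0}]}}

```text
t: 17.57
ee_pos: [0.5124, -0.2536, 0.1622]
tool_rot: [180.0, 0.0, 76.1]
wrist_force: [-3.0, 1.9, 4.4]
width: 0.239
grasp_force: 30.0
```

Seated, with the same force signature as at pick-up. Release and rise.

Request:
{"name": "play_rows", "arguments": {"commands": [{"dx": 0, "dy": 0, "dz": 0, "wx": 0, "wy": 0, "wz": 0}, {"dx": 0, "dy": 0, "dz": 0, "wx": 0, "wy": 0, "wz": 0}, {"dx": 0, "dy": 0, "dz": 0, "wx": 0, "wy": 0, "wz": 0}, {"dx": 0, "dy": 0, "dz": 0, "wx": 0, "wy": 0, "wz": 0}, {"dx": 0, "dy": 0, "dz": 0, "wx": 0, "wy": 0, "wz": 0}, {"dx": 0, "dy": 0, "dz": 0, "wx": 0, "wy": 0, "wz": 0}], "hand": 55}}

```text
t: 18.07
ee_pos: [0.5123, -0.2535, 0.1618]
tool_rot: [180.0, 0.0, 76.1]
wrist_force: [0.3, -0.7, -0.2]
width: 0.597
grasp_force: 0.0
```

Request:
{"name": "play_rows", "arguments": {"commands": [{"dx": 0, "dy": 0, "dz": -10, "wx": 0, "wy": 0, "wz": 0}, {"dx": 0, "dy": 0, "dz": -30, "wx": 0, "wy": 0, "wz": 0}, {"dx": 0, "dy": 0, "dz": -65, "wx": 0, "wy": 0, "wz": 0}, {"dx": 0, "dy": 0, "dz": -100, "wx": 0, "wy": 0, "wz": 0}, {"dx": -40, "dy": 0, "dz": -130, "wx": 0, "wy": 0, "wz": 0}, {"dx": -80, "dy": 0, "dz": -140, "wx": 0, "wy": 0, "wz": 0}, {"dx": -120, "dy": 0, "dz": -140, "wx": 0, "wy": 0, "wz": 0}, {"dx": -160, "dy": 0, "dz": -140, "wx": 0, "wy": 0, "wz": 0}, {"dx": -200, "dy": 0, "dz": -140, "wx": 0, "wy": 0, "wz": 0}, {"dx": -200, "dy": 0, "dz": -140, "wx": 0, "wy": 0, "wz": 0}]}}

```text
t: 18.9
ee_pos: [0.4628, -0.4529, 0.303]
tool_rot: [179.9, 0.1, 76.0]
wrist_force: [-0.1, -0.4, 0.9]
width: 0.605
grasp_force: 0.0
```

```bash
python3 - <<'E'
from h import *
import cv2
ims=[(optics.grab_frame("top"),180,80),(optics.grab_frame("scene"),170,130)]
o=[]
for im,x,y in ims:
    c=cv2.resize(im[y:y+180,x:x+266],(798,540),interpolation=cv2.INTER_CUBIC)
    o.append(np.clip(255*(c/255.)**.6,0,255).astype(np.uint8))
cv2.imwrite("pics/e_top.png",o[0]);cv2.imwrite("pics/e_sc.png",o[1])
print(ctrl.read_state()["width"])
p=(.7096,-.0063,np.radians(-18.77))
for n,k in(("top",(180,80)),("scene",(170,130))):
    print(n,((proj(n,world(p,[(-.166,.025,.071),(-.166,-.025,.071)]))-k+.5)*3).round())
E
```

```text
0.5993305146971694
top [[358. 363.]
 [405. 379.]]
scene [[505. 228.]
 [451. 202.]]
```

View pics/e_top.png

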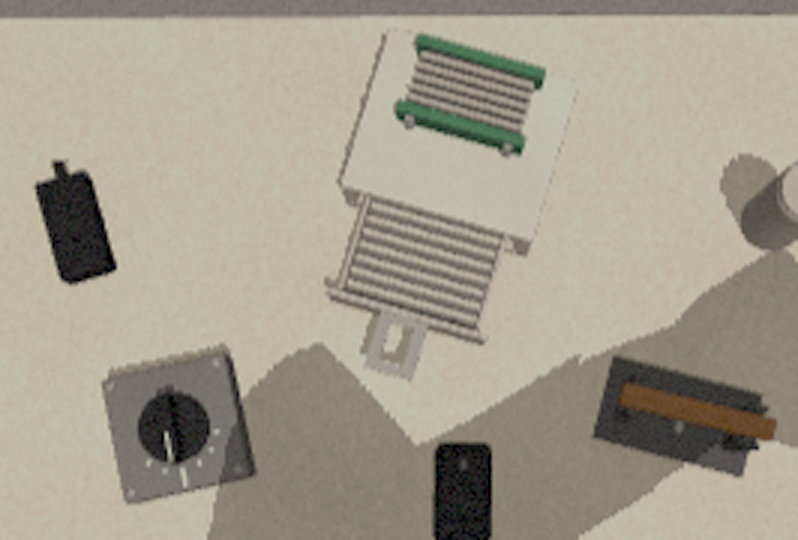

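View pics/e_sc.png

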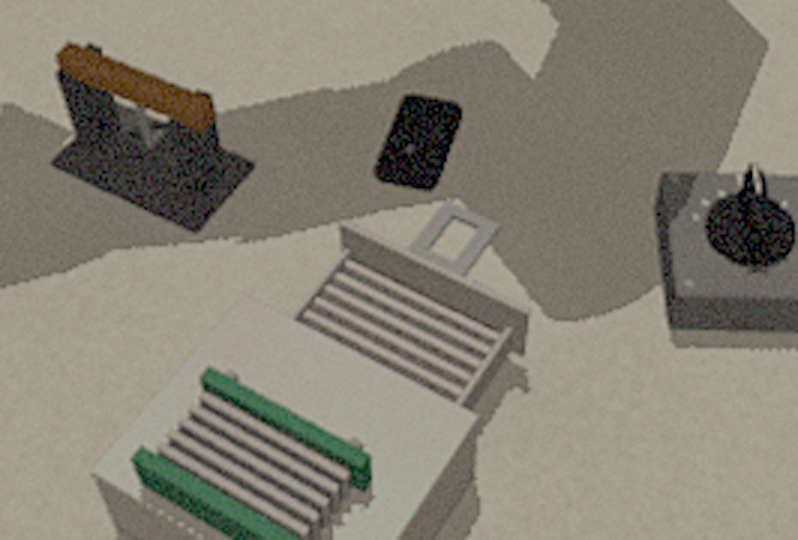

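The top view shows the tray fully out: the tongue's front corners are at about (362,368) and (410,381), within a few pixels of the prediction for full travel. The hook lies in its stand notches at (697,411), the dial points at the long mark, and the mouse, adapter and canister have not been moved.

```bash
python3 -c "
from bench import ctrl
print(ctrl.job_done())"
```

```text
the job is handed in; nothing more can be done
None
```

The job is handed in: the dial stands at the long mark, the tray is out at its stop, the hook is back on its stand, and the mouse, adapter and canister were left alone, after about 19 s of robot time.

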